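Set the probe depth in the open sample jar

TASK

Two identical probe-depth gauges stand on the lab bench. On the one that stands over the open jar, take the probe by its black knob and lower it until its tip touches the bottom of the jar, then lock it there by swinging that gauge's clamp lever a quarter turn, until it lies in line with the gauge's arm, and let go. Do not lock it before the probe is down, keep the jar standing where it is, and do not touch the other gauge.

Things in the scene. Friction and masses are not known exactly. Their poses are not given: they have to be found in the camera images.
- gauge: The gauge to be used, fixed to the bench: aluminium base plate, steel column and level aluminium arm (30 mm wide, top 190 mm above the bench). Origin at bench level under the arm; z up. The arm runs along y: the probe passes down through its guide (top 192 mm above the bench) at x 0, y +40 mm; the lever's vertical pivot is on the arm at x 0, y -60 mm; the column is at y -115 mm.
- gauge_knob (a point): Centre of the upright black knob (24 mm diameter, 32 mm tall) on top of that gauge's probe; axes parallel to the gauge's. The probe is a 10 mm steel rod that slides straight up and down and cannot turn or tilt. It drags with about 3 N and stays where it is left. With the probe on the jar's bottom, the knob's centre is 38 to 70 mm above the guide.
- gauge_tip (a point): Lower end of the same probe, 203 mm straight below the knob's centre; it starts 35 to 105 mm above the jar's bottom.
- jar_floor (a point): Centre of the inner bottom of the open clear plastic jar (84 mm outside and 78 mm inside diameter, 76 mm tall, bottom 6 mm thick, 0.3 to 0.5 kg) standing loose under the probe, on a grey riser block whose height varies. The probe is within 10 mm of the jar's axis.
- gauge_lever (a point): Middle of the upright black grip (14 mm diameter, standing free from 18 mm below to 15 mm above this point) at the end of the clamp lever on top of the same gauge's arm. This point is 221 mm above the bench and 60 mm from the pivot. Moving it takes 1 to 2 N; the lever stays where it is left.
- gauge_lock (a joint): Angle of that lever: 0 = free (it sticks out sideways from the arm, in the gauge's -x direction), growing counter-clockwise seen from above to 1.57 rad = locked (in line with the arm, in the gauge's -y direction, at its stop). Starts at 0 to 0.25.
- spare: The other, identical gauge, with a white capped jar under its probe instead of an open one: not to be touched. Origin and axes as for the first gauge. Either gauge, with its probe raised, is up to 350 mm tall.
Things that resemble listed ones, but are neither listed nor needed, are in the scene too. Leave any blue or green look-alike of the part that bears jar_floor alone.

How it is judged:
By the outcome, as a careful person would: the job done as asked, in the order asked, and still so for the second after the job is handed in, with the robot touching nothing.
It also fails if it takes over 48 s, if anything falls off the work surface, if the arm or the gripper's body presses on something with over 40 N, if the wrist force passes 120 N, or if a joint passes its speed limit or range.

ROBOT

A 6-joint arm with a two-finger parallel gripper is mounted at the origin on the work surface. World frame = base frame: x ahead of the robot, y to its left, z up, the work surface at z = 0. Lengths are in m, angles in rad, forces in N, time in s.
With the tool pointing down it reaches from about 0.25 to 0.775 m from the base axis. Payload 4 kg.
Tool frame: the origin (TCP) lies midway between the tips of the shut fingers; the grasp point (between the pads) lies 19 mm behind it (robot.tcp_to_grasp is the distance from the TCP to the grasp point, in m); z points along the fingers, y is the line along which they close (so a half turn about z gives the same grasp; the last joint's range is limited). The gripper opens to 94 mm and grips with 3 to 60 N. Pads are 16 mm wide; open, the fingers measure 119 mm over their backs; the gripper's body (75 mm by 177 mm) begins 78 mm behind the grasp point.
Start: joints at [-1.315, 0.087, 1.371, -0, 1.684, -0.103], TCP at [0.193, -0.515, 0.206] pointing down, gripper open.
Joint ranges: [-3.1, 3.1], [-0.76, 2.03], [0.27, 2.55], [-1.08, 4.22], [0.17, 2.65], [-2.57, 2.57]. Speed limits (rad/s): [2.79, 2.79, 3.14, 3.14, 3.14, 3.14].

INTERFACE

Orientations are given as [roll, pitch, yaw] about the fixed x, y, z axes, in that order (R = Rz(yaw) Ry(pitch) Rx(roll)).
In Python, from bench import robot, viewer gives the robot as it stands. The module is installed in compiled form; this text tells all that it offers.
- The arm moves only by the shell command python3 -m handwheel 'ROWS' [OPENING]. ROWS is JSON, a list of rows, each a list of 6 numbers: the shift along the tool's x, y, z in units of 0.2 m (1.0 is 0.2 m), then the turn, a rotation vector about the tool's x, y, z in units of 30 degrees (1.0 is 30 degrees). In form: [[x, y, z, wx, wy, wz], ...]. A call has 1 to 10 rows; each row is the pose to reach, as a shift and turn from the pose commanded when the call began, along the tool's axes at that moment; what a row does not reach only later rows make up. A row lasts 1/12 s, in which the tool goes at most 41.7 mm and 7.16 degrees, less where a joint would pass 70% of its speed; a pose out of reach is approached as far as the arm can. A call with a number of a shift or a turn outside -1 to 1 is refused whole. A call with a gripper value outside its range is refused whole. OPENING is the gripper's target within -1 to 1 (shut at 1, half-way at 0, fully open at -1), set as the call begins (- or left out, the last holds). The fingers move at their own pace and stop on an object; the grip force is fixed at half the most. Time passes only in rows, so rows that repeat a pose let the fingers close. It gives the time, the measured TCP pose, the force, the opening and the grip force at its end, in the units of the state.
- robot.get_obs(): the state, without advancing time (a new reading comes with each control period).
- viewer.snapshot(name): name is "scene" or "top" or "wrist"; returns the picture (400x640x3 uint8, red, green, blue); there is no depth.
- viewer.calibration(name): a dict with "fx", "fy", "cx", "cy" (pixels), "k1" (the pictures are not rectified: a ray, as slopes to the right and down, at radius r is drawn at 1 + k1 r^2 times it, then the intrinsics apply), "R" (3x3) and "t" (3): a world point X has camera coordinates R X + t. Camera axes: x right, y down, z forward; pixel columns grow to the right and rows downward; lengths in m; the calibration is good to about 2 mm. A picture is of the moment at which its call begins: read the wrist's pose just before it. calibration takes no time and is no camera call; for the wrist camera it gives the pose at the moment of the call.
- robot.close_job(): hands the job in; it is judged then, once.
The state is a dict: "time": time; "joint_positions": joint angles; "qvel": joint speeds; "joint_torque": joint torques, N m; "tool_pos": TCP position; "ee_rot": TCP orientation; "wrist_force": force on the tool from outside, world axes, zero at the start; "wrist_torque": the same for the moment, N m; "width": finger opening in m; "finger_force": force on a finger pad.
Only numpy, scipy, OpenCV 4.12 (cv2) and the standard library are available. Lean on these libraries where they do the work, as an engineer would, in place of code of your own. Each camera call takes 0.05 s, during which the arm holds its last target. There are 200 camera calls.

## Working session

There is one attempt and no reset: what is moved stays moved. The work goes in short steps, Python scripts to look and compute and a shell command to move; the robot and the scene stay as the last step left them, time stands still between calls to the robot, and variables do not carry over. Pictures are saved under pics/ and viewed, at most 10 in all, crops included, and the job is handed in when it is done.

```bash
mkdir -p pics; python3 - <<'E'
from bench import robot, viewer
import cv2
for n in ("scene","top"):
    cv2.imwrite(f"pics/{n}0.png",viewer.snapshot(n)[:,:,::-1]); 
    c=viewer.calibration(n); print(n,c)
o=robot.get_obs();print(o["tool_pos"],o["ee_rot"],o["time"],o["width"])
E
```

```text
scene {'fx': 484.0539841011527, 'fy': 484.0539841011527, 'cx': 306.4881428768329, 'cy': 200.6992105947388, 'k1': -0.14444048293753237, 'R': array([[-0.77750419,  0.62879586, -0.01014866],
       [ 0.50351256,  0.61276105, -0.60909687],
       [-0.37677889, -0.47868535, -0.7930309 ]]), 't': array([ 0.3758856 , -0.16359244,  1.47938795])}
top {'fx': 372.8543118945811, 'fy': 372.8543118945811, 'cx': 324.38066475306744, 'cy': 202.05018814301988, 'k1': -0.07230493260284217, 'R': array([[ 0.02694059, -0.9992694 , -0.02710841],
       [-0.9910388 , -0.0231499 , -0.13155292],
       [ 0.13082925,  0.0304096 , -0.99093843]]), 't': array([0.05772451, 0.54001483, 1.21394876])}
[ 0.1929915  -0.51452612  0.20441076] [-3.13964077e+00 -1.85021032e-04  3.58772054e-01] 0.1 0.09369282109833658
```

View pics/scene0.png

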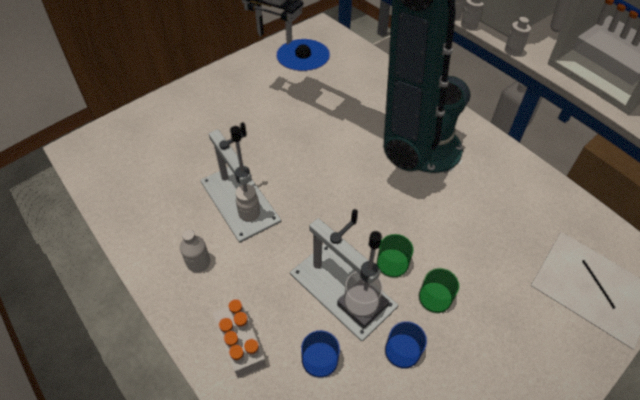

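View pics/top0.png

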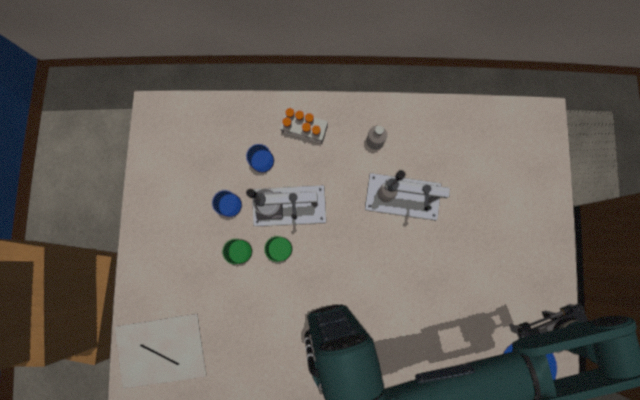

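The scene view shows the gauge with the open jar near (345,270), the spare one near (235,180). In the top view they are near (290,205) and (400,195). I'll enlarge the target.

```bash
python3 - <<'E'
import cv2,numpy as np
s=cv2.imread("pics/scene0.png");t=cv2.imread("pics/top0.png")
a=cv2.resize(s[200:345,280:410],None,fx=4,fy=4,interpolation=cv2.INTER_CUBIC)
b=cv2.resize(t[175:245,235:335],None,fx=8,fy=8,interpolation=cv2.INTER_CUBIC)
def grid(im,f,x0,y0,st=10):
    for i in range(0,im.shape[1],st*f):
        cv2.putText(im,str(x0+i//f),(i,10),0,.35,(0,0,255),1); im[::6,i]=(0,0,255)
    for j in range(0,im.shape[0],st*f):
        cv2.putText(im,str(y0+j//f),(0,j+10),0,.35,(0,0,255),1); im[j,::6]=(0,0,255)
    return np.clip(im.astype(int),0,255).astype(np.uint8)
g=lambda im:np.clip(255*(im/255.)**.6,0,255).astype(np.uint8)
cv2.imwrite("pics/a.png",grid(g(a),4,280,200)); cv2.imwrite("pics/b.png",grid(g(b),8,235,175))
E
```

```text
(no output)
```

View pics/a.png

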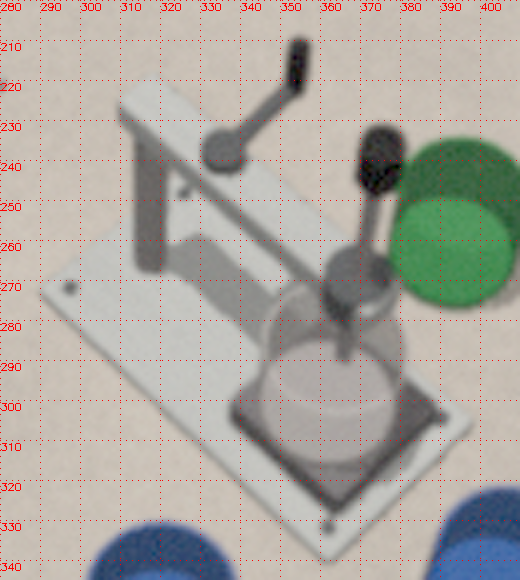

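View pics/b.png

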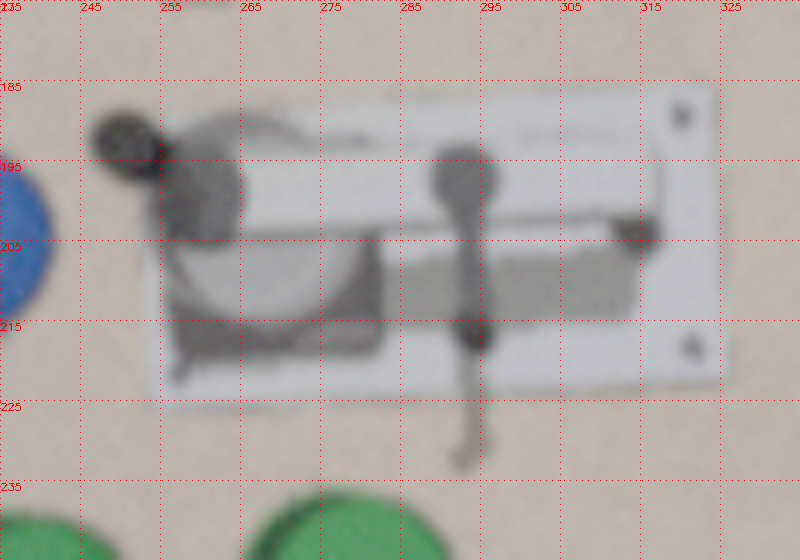

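The crops give knob centre at scene (375.2,240) / top (251.3,193.3), lever grip at (353.4,216.5) / (294.3,216.3), pivot cap at (335.5,238) / (292.8,197), and guide at (369.5,268) / (259,198.5).

```bash
cat > h.py <<'E'
import numpy as np,cv2
from scipy.spatial.transform import Rotation as Ro
from bench import robot,viewer
def und(c,p):
    K=np.array([[c["fx"],0,c["cx"]],[0,c["fy"],c["cy"]],[0,0,1]])
    return cv2.undistortPoints(np.array([[p]],float),K,np.array([c["k1"],0,0,0,0.]))[0,0]
def ray(c,p):
    R=np.array(c["R"]);u=und(c,p);d=R.T@[u[0],u[1],1];return -R.T@np.array(c["t"]),d
def atz(c,p,z):
    o,d=ray(c,p);return o+d*(z-o[2])/d[2]
def tri(obs):
    A=[];b=[]
    for c,p in obs:
        o,d=ray(c,p);d/=np.linalg.norm(d);M=np.eye(3)-np.outer(d,d);A.append(M);b.append(M@o)
    X=np.linalg.solve(sum(A),sum(b));r=[np.linalg.norm(M@X-bb)*1000 for M,bb in zip(A,b)]
    return X.round(4),np.round(r,1)
def proj(c,X):
    return cv2.projectPoints(np.array([X],float),cv2.Rodrigues(np.array(c["R"]))[0],np.array(c["t"]),np.array([[c["fx"],0,c["cx"]],[0,c["fy"],c["cy"]],[0,0,1]]),np.array([c["k1"],0,0,0,0.]))[0].ravel()
def togo(X,yaw=None):
    "rows units to bring TCP to X"
    o=robot.get_obs();R=Ro.from_euler("xyz",o["ee_rot"])
    return (R.inv().apply(np.array(X)-o["tool_pos"])/.2).round(3)
E
python3 - <<'E'
from h import *
S,T=viewer.calibration("scene"),viewer.calibration("top")
for n,a,b in [("knob",(375.2,240),(251.3,193.3)),("grip",(353.4,216.5),(294.3,216.3)),("pivot",(335.5,238),(292.8,197)),("guide",(369.5,268),(259,198.5))]:
    print(n,tri([(S,a),(T,b)]))
for p in [(290,273),(362,339.5),(397.5,305)]: print("S",atz(S,p,.01))
for p in [(323.8,186),(325.8,222.5),(253.5,226)]: print("T",atz(T,p,.01))
print("grip",atz(S,(353.4,216.5),.221),atz(T,(294.3,216.3),.221))
# spare
for n,a,b in [("sknob",(303-67,131),(400,174)),("scol",(243,172),(384,190))]: print(n,tri([(S,a),(T,b)]))
print("jar rim S", [atz(S,p,0.1) for p in [(268.,0)]][:0])
E
```

```text
knob (array([0.5219, 0.2595, 0.3009]), array([0.9, 0.9]))
grip (array([0.4712, 0.151 , 0.2162]), array([0.4, 0.4]))
pivot (array([0.5297, 0.1596, 0.1973]), array([0.4, 0.4]))
guide (array([0.5231, 0.2599, 0.1952]), array([0.6, 0.6]))
S [0.60028586 0.07899258 0.01      ]
S [0.57955748 0.32228293 0.01      ]
S [0.45468012 0.31279259 0.01      ]
T [0.59760626 0.07560925 0.01      ]
T [0.4718664  0.06538654 0.01      ]
T [0.45352513 0.31258874 0.01      ]
grip [0.47351765 0.15369395 0.221     ] [0.47110756 0.15019499 0.221     ]
sknob (array([ 0.5761, -0.1299,  0.3302]), array([1.3, 1.3]))
scol (array([ 0.5675, -0.1162,  0.1942]), array([13.2, 13.2]))
jar rim S []
```

```bash
python3 -m handwheel '[[0,0,-1,0,0,0.53],[0,0,-1,0,0,0.53],[0,0,-1,0,0,0.53],[0,0,-1,0,0,0.53],[0,0,-1,0,0,0.53],[0,0,-1,0,0,0.53]]' -1
```

```text
time: 0.6
tool_pos: [0.1934, -0.5159, 0.4139]
ee_rot: [3.128, -0.003, 0.081]
wrist_force: [0.6, 0.6, 0.2]
width: 0.0941
finger_force: 0.0
```

```bash
python3 -m handwheel '[[0.49,-0.93,0,0,0,0],[0.49,-0.93,0,0,0,0],[0.49,-0.93,0,0,0,0],[0.49,-0.93,0,0,0,0],[0.49,-0.93,0,0,0,0],[0.49,-0.93,0,0,0,0]]'
```

```text
time: 1.1
tool_pos: [0.2774, -0.3163, 0.4067]
ee_rot: [3.141, -0.003, 0.089]
wrist_force: [0.3, -1.0, 2.0]
width: 0.0938
finger_force: 0.0
```

```bash
python3 -m handwheel '[[0.49,-0.93,0,0,0,0],[0.49,-0.93,0,0,0,0],[0.49,-0.93,0,0,0,0],[0.49,-0.93,0,0,0,0],[0.49,-0.93,0,0,0,0],[0.49,-0.93,0,0,0,0]]'
```

```text
time: 1.6
tool_pos: [0.3599, -0.1228, 0.4051]
ee_rot: [-3.139, -0.001, 0.093]
wrist_force: [-0.2, -0.0, -0.1]
width: 0.0937
finger_force: 0.0
```

```bash
python3 -m handwheel '[[0.49,-0.93,0,0,0,0],[0.49,-0.93,0,0,0,0],[0.49,-0.93,0,0,0,0],[0.49,-0.93,0,0,0,0],[0.49,-0.93,0,0,0,0],[0.49,-0.93,0,0,0,0]]'; python3 - <<'E'
from h import *
c=viewer.calibration("wrist");im=viewer.snapshot("wrist")[:,:,::-1]
cv2.imwrite("pics/w1.png",im)
np.save("w1.npy",c,allow_pickle=True)
print(togo([.522,.2597,.4]),robot.get_obs()["ee_rot"])
for X in [(.522,.2597,.301),(.4712,.151,.221),(.5297,.1596,.2)]:print(proj(c,X))
E
```

```text
time: 2.1
tool_pos: [0.4426, 0.0696, 0.4029]
ee_rot: [-3.139, 0.003, 0.09]
wrist_force: [-0.6, -0.7, -0.2]
width: 0.0943
finger_force: 0.0
[ 0.483 -0.924  0.015] [-3.14129     0.00398282  0.08698521]
[126.59549576 103.94162592]
[254.50962236 158.32383152]
[253.03539915 111.28889186]
```

View pics/w1.png

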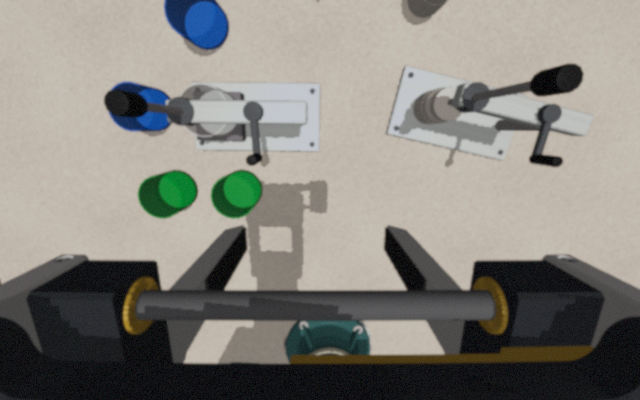

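The wrist view has the knob at about (126,103), grip (254,158) and pivot (253,112). These match my predicted projections within about 1 px.

```bash
python3 -m handwheel '[[0.48,-0.92,0,0,0,0],[0.48,-0.92,0,0,0,0],[0.48,-0.92,0,0,0,0],[0.48,-0.92,0,0,0,0],[0.48,-0.92,0,0,0,0],[0.48,-0.92,0,0,0,0],[0.48,-0.92,0,0,0,0]]'; python3 - <<'E'
from h import *
c=viewer.calibration("wrist");im=viewer.snapshot("wrist")[:,:,::-1]
cv2.imwrite("pics/w2.png",im)
print(togo([.522,.2597,.284]),robot.get_obs()["ee_rot"])
for X in [(.522,.2597,.301),(.522,.2597,.317)]:print(proj(c,X))
E
```

```text
time: 2.73
tool_pos: [0.523, 0.2556, 0.4022]
ee_rot: [3.139, 0.005, 0.081]
wrist_force: [0.2, -0.3, -0.6]
width: 0.0939
finger_force: 0.0
[ 0.001 -0.027  0.6  ] [3.13968448e+00 2.70928201e-03 7.96770730e-02]
[311.17229009 201.42126263]
[310.99959571 205.51441009]
```

View pics/w2.png

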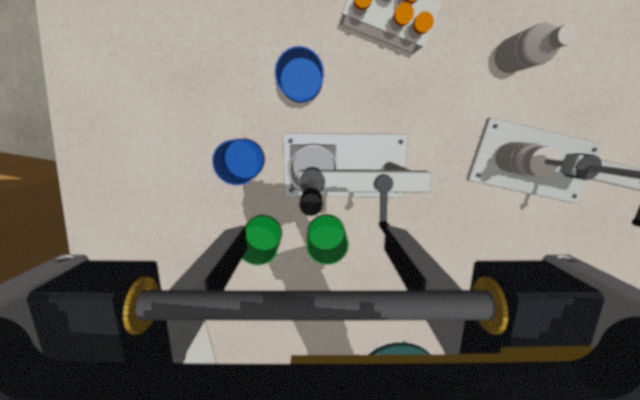

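Knob at (311,202) as predicted; descend and close.

```bash
python3 -m handwheel '[[0,-0.03,0.15,0,0,0],[0,-0.03,0.3,0,0,0],[0,-0.03,0.45,0,0,0],[0,-0.03,0.6,0,0,0],[0,-0.03,0.6,0,0,0],[0,-0.03,0.6,0,0,0]]'; python3 -m handwheel '[[0,0,0,0,0,0],[0,0,0,0,0,0],[0,0,0,0,0,0],[0,0,0,0,0,0],[0,0,0,0,0,0],[0,0,0,0,0,0],[0,0,0,0,0,0],[0,0,0,0,0,0]]' 1
```

```text
time: 3.28
tool_pos: [0.5203, 0.2596, 0.2848]
ee_rot: [3.14, 0.003, 0.078]
wrist_force: [0.4, 0.3, 1.6]
width: 0.0939
finger_force: 0.0
time: 3.95
tool_pos: [0.5211, 0.2623, 0.2854]
ee_rot: [3.141, 0.0, 0.081]
wrist_force: [0.8, -0.1, 0.3]
width: 0.0445
finger_force: 0.0
```

```bash
python3 -m handwheel '[[0,0,0,0,0,0],[0,0,0,0,0,0],[0,0,0,0,0,0],[0,0,0,0,0,0],[0,0,0,0,0,0],[0,0,0,0,0,0]]'
```

```text
time: 4.45
tool_pos: [0.5213, 0.2597, 0.2852]
ee_rot: [3.137, 0.001, 0.079]
wrist_force: [0.2, -6.1, 0.4]
width: 0.0236
finger_force: 30.0
```

```bash
python3 -m handwheel '[[0,0.005,0.03,0,0,0],[0,0.005,0.06,0,0,0],[0,0.005,0.09,0,0,0],[0,0.005,0.12,0,0,0],[0,0.005,0.15,0,0,0],[0,0.005,0.17,0,0,0],[0,0.005,0.17,0,0,0]]'
```

```text
time: 5.03
tool_pos: [0.5213, 0.2597, 0.2496]
ee_rot: [3.138, 0.001, 0.08]
wrist_force: [0.2, -5.0, -2.1]
width: 0.0234
finger_force: 30.0
```

```bash
python3 -m handwheel '[[0,0.005,0.01,0,0,0],[0,0.005,0.02,0,0,0],[0,0.005,0.03,0,0,0],[0,0.005,0.03,0,0,0]]'
```

```text
time: 5.37
tool_pos: [0.5213, 0.2597, 0.2448]
ee_rot: [3.14, 0.0, 0.081]
wrist_force: [0.1, -4.1, 0.1]
width: 0.0231
finger_force: 30.0
```

```bash
python3 -m handwheel '[[0,0.005,0.01,0,0,0],[0,0.005,0.02,0,0,0],[0,0.005,0.03,0,0,0],[0,0.005,0.03,0,0,0]]'
```

```text
time: 5.7
tool_pos: [0.5213, 0.2597, 0.2389]
ee_rot: [-3.141, 0.0, 0.082]
wrist_force: [0.0, -0.6, -0.4]
width: 0.0236
finger_force: 30.0
```

```bash
python3 -m handwheel '[[0,0,0.01,0,0,0],[0,0,0.02,0,0,0],[0,0,0.03,0,0,0],[0,0,0.03,0,0,0]]'
```

```text
time: 6.03
tool_pos: [0.5214, 0.2597, 0.235]
ee_rot: [-3.14, -0.002, 0.082]
wrist_force: [-1.3, 0.0, 6.0]
width: 0.0235
finger_force: 30.0
```

```bash
python3 -m handwheel '[[0,0,0.01,0,0,0],[0,0,0.02,0,0,0],[0,0,0.02,0,0,0]]'
```

```text
time: 6.28
tool_pos: [0.5215, 0.2598, 0.2349]
ee_rot: [-3.139, -0.006, 0.082]
wrist_force: [-4.7, -1.4, 15.8]
width: 0.0237
finger_force: 30.0
```

```bash
python3 -m handwheel '[[0,0,0.01,0,0,0],[0,0,0.02,0,0,0],[0,0,0.02,0,0,0]]'
```

```text
time: 6.53
tool_pos: [0.5217, 0.2598, 0.2347]
ee_rot: [-3.138, -0.01, 0.082]
wrist_force: [-7.2, -4.2, 25.6]
width: 0.0236
finger_force: 30.0
```

Contact with the jar floor at TCP z 0.235. Relax the push, then open.

```bash
python3 -m handwheel '[[0,0,-0.02,0,0,0],[0,0,-0.035,0,0,0],[0,0,-0.035,0,0,0],[0,0,-0.035,0,0,0]]'; python3 -m handwheel '[[0,0,0,0,0,0],[0,0,0,0,0,0],[0,0,0,0,0,0],[0,0,0,0,0,0],[0,0,0,0,0,0],[0,0,0,0,0,0]]' -0.3
```

```text
time: 6.87
tool_pos: [0.5215, 0.2597, 0.2349]
ee_rot: [-3.14, -0.003, 0.082]
wrist_force: [-3.4, -0.5, 10.1]
width: 0.0235
finger_force: 30.0
time: 7.37
tool_pos: [0.5212, 0.2593, 0.2317]
ee_rot: [3.141, 0.001, 0.081]
wrist_force: [-0.0, 0.1, 0.7]
width: 0.0593
finger_force: 0.0
```

```bash
python3 -m handwheel '[[0,0,-0.1,0,0,0],[0,0,-0.25,0,0,0],[0,0,-0.5,0,0,0],[0,0,-0.5,0,0,0],[0,0,-0.5,0,0,0]]'; python3 - <<'E'
from h import *
im=viewer.snapshot("scene")[:,:,::-1];t=viewer.snapshot("top")[:,:,::-1]
a=cv2.resize(im[180:340,270:420],None,fx=3.5,fy=3.5,interpolation=cv2.INTER_CUBIC)
cv2.imwrite("pics/s3.png",np.clip(255*(a/255.)**.6,0,255).astype(np.uint8))
print(togo([.4712,.151,.33]),robot.get_obs()["ee_rot"])
S=viewer.calibration("scene")
print(proj(S,(.522,.2597,.2525)))
E
```

```text
time: 7.78
tool_pos: [0.5226, 0.2598, 0.3374]
ee_rot: [-3.139, -0.009, 0.081]
wrist_force: [0.5, 0.6, 0.2]
width: 0.0612
finger_force: 0.0
[-0.294  0.519  0.009] [3.14146299e+00 2.80633851e-04 8.12896918e-02]
[372.2580334  253.29845877]
```

View pics/s3.png

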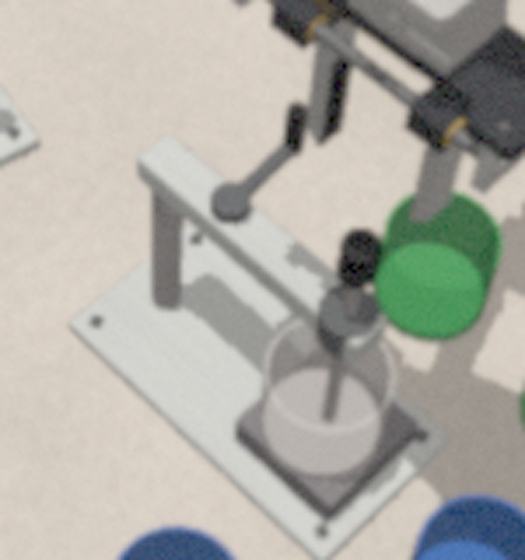

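Knob at (373,254), matching prediction; the tip rests on the jar's bottom, and the lever and jar are unmoved. Now to the lever.

```bash
python3 -m handwheel '[[-0.29,0.52,0,0,0,0],[-0.29,0.52,0,0,0,0],[-0.29,0.52,0,0,0,0],[-0.29,0.52,0,0,0,0],[-0.29,0.52,0,0,0,0],[-0.29,0.52,0,0,0,0]]'; python3 - <<'E'
from h import *
print(togo([.4712,.151,.206]))
E
```

```text
time: 8.38
tool_pos: [0.4717, 0.151, 0.3306]
ee_rot: [-3.141, 0.003, 0.081]
wrist_force: [-0.0, -0.0, 0.2]
width: 0.0613
finger_force: 0.0
[-0.001 -0.     0.623]
```

```bash
python3 -m handwheel '[[0,0,0.15,0,0,0],[0,0,0.3,0,0,0],[0,0,0.45,0,0,0],[0,0,0.55,0,0,0],[0,0,0.62,0,0,0],[0,0,0.62,0,0,0],[0,0,0.62,0,0,0]]'; python3 -m handwheel '[[0,0,0,0,0,0],[0,0,0,0,0,0],[0,0,0,0,0,0],[0,0,0,0,0,0],[0,0,0,0,0,0],[0,0,0,0,0,0],[0,0,0,0,0,0],[0,0,0,0,0,0],[0,0,0,0,0,0]]' 1; python3 - <<'E'
from h import *
o=robot.get_obs();print(o["tool_pos"],o["ee_rot"],o["wrist_force"],o["width"])
p=np.array([.5297,.1596]);yaw=.08
# arc targets in the tool frame of the start (world offsets) : for each 30deg call
g=np.array(o["tool_pos"])[:2]
v=g-p;print("r",np.linalg.norm(v),"ang",np.arctan2(v[1],v[0])-np.pi-yaw)
E
```

```text
time: 8.97
tool_pos: [0.4715, 0.1517, 0.2068]
ee_rot: [3.141, 0.004, 0.083]
wrist_force: [1.5, -0.4, 0.4]
width: 0.0612
finger_force: 0.0
time: 9.72
tool_pos: [0.472, 0.1511, 0.2087]
ee_rot: [-3.141, -0.0, 0.081]
wrist_force: [-0.6, 0.4, 0.9]
width: 0.0135
finger_force: 30.0
[0.47196935 0.15107556 0.20867486] [-3.14107455e+00 -2.84217915e-04  8.14296706e-02] [-0.61588917  0.41450239  0.92132299] 0.01347534922752017
r 0.05835661045636467 ang -6.216585715663789
```

```bash
python3 -m handwheel '[[0.0035,0.03,0,0,0,-0.19],[0.01,0.059,0,0,0,-0.383],[0.019,0.088,0,0,0,-0.573],[0.032,0.115,0,0,0,-0.767],[0.046,0.141,0,0,0,-0.957],[0.046,0.141,0,0,0,-0.957]]'
```

```text
time: 10.22
tool_pos: [0.4841, 0.1234, 0.2086]
ee_rot: [3.142, -0.001, 0.584]
wrist_force: [0.6, 0.8, 1.1]
width: 0.0135
finger_force: 30.0
```

```bash
python3 -m handwheel '[[0.0035,0.03,0,0,0,-0.19],[0.01,0.059,0,0,0,-0.383],[0.019,0.088,0,0,0,-0.573],[0.032,0.115,0,0,0,-0.767],[0.046,0.141,0,0,0,-0.957],[0.046,0.141,0,0,0,-0.957]]'
```

```text
time: 10.72
tool_pos: [0.5073, 0.1058, 0.2086]
ee_rot: [-3.142, -0.002, 1.083]
wrist_force: [1.3, 3.1, 1.1]
width: 0.0134
finger_force: 30.0
```

```bash
python3 -m handwheel '[[0.0035,0.03,0,0,0,-0.19],[0.01,0.059,0,0,0,-0.383],[0.019,0.088,0,0,0,-0.573],[0.032,0.115,0,0,0,-0.767],[0.046,0.141,0,0,0,-0.957],[0.046,0.141,0,0,0,-0.957]]'; python3 - <<'E'
from h import *
o=robot.get_obs();v=np.array(o["tool_pos"])[:2]-[.5297,.1596]
print(np.linalg.norm(v),np.arctan2(v[1],v[0])+np.pi-.08,o["wrist_force"])
E
```

```text
time: 11.22
tool_pos: [0.5347, 0.1013, 0.2086]
ee_rot: [-3.138, -0.002, 1.584]
wrist_force: [-4.4, 4.0, 1.7]
width: 0.0133
finger_force: 30.0
0.05849877506419446 1.5768661684093939 [-4.36976297  3.96133633  1.66897183]
```

```bash
python3 -m handwheel '[[0,0.01,0,0,0,0],[0,0.02,0,0,0,0],[0,0.025,0,0,0,0],[0,0.025,0,0,0,0]]'
```

```text
time: 11.55
tool_pos: [0.535, 0.1013, 0.2085]
ee_rot: [-3.128, -0.001, 1.581]
wrist_force: [-15.2, 2.1, 7.0]
width: 0.0135
finger_force: 30.0
```

At the stop. Relax, open and lift away.

```bash
python3 -m handwheel '[[0,-0.01,0,0,0,0],[0,-0.02,0,0,0,0],[0,-0.02,0,0,0,0]]'; python3 -m handwheel '[[0,0,0,0,0,0],[0,0,0,0,0,0],[0,0,0,0,0,0],[0,0,0,0,0,0],[0,0,0,0,0,0],[0,0,0,0,0,0]]' -0.3; python3 -m handwheel '[[0,0,-0.1,0,0,0],[0,0,-0.25,0,0,0],[0,0,-0.45,0,0,0],[0,0,-0.65,0,0,0],[0,0,-0.65,0,0,0],[0,0,-0.65,0,0,0]]'; python3 - <<'E'
from h import *
im=viewer.snapshot("scene")[:,:,::-1];w=viewer.snapshot("wrist")[:,:,::-1]
a=cv2.resize(im[180:340,270:420],None,fx=2.5,fy=2.5,interpolation=cv2.INTER_CUBIC)
w=cv2.resize(w[:,120:520],(400,400))
cv2.imwrite("pics/s4.png",np.clip(255*(np.hstack([cv2.copyMakeBorder(a,0,0,0,0,0),w])/255.)**.6,0,255).astype(np.uint8)) if a.shape[0]==400 else 0
S=viewer.calibration("scene");u=np.array([.08,-.997]);q=np.array([.5297,.1596])+.06*u
for X in [(.522,.2597,.2525),(*q,.219)]: print((proj(S,X)-[270,180])*2.5)
E
```

```text
time: 11.8
tool_pos: [0.5347, 0.1013, 0.2085]
ee_rot: [-3.138, -0.002, 1.581]
wrist_force: [-4.3, 4.2, 2.5]
width: 0.0134
finger_force: 30.0
time: 12.3
tool_pos: [0.537, 0.0997, 0.2083]
ee_rot: [-3.142, 0.0, 1.584]
wrist_force: [0.5, -0.3, -0.3]
width: 0.0497
finger_force: 0.0
time: 12.8
tool_pos: [0.538, 0.0999, 0.3421]
ee_rot: [3.134, -0.0, 1.584]
wrist_force: [0.7, -0.6, -0.1]
width: 0.0609
finger_force: 0.0
[255.64508351 183.24614692]
[115.07131975  89.86240158]
```

View pics/s4.png

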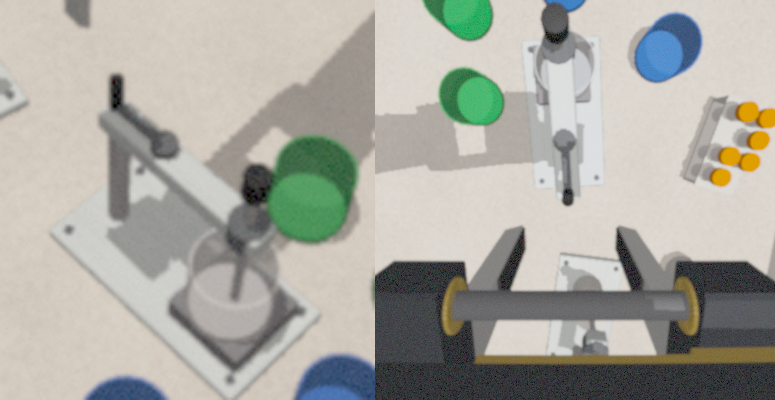

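The lever lies along the arm with its grip at (116,90), the knob is still down at (257,184), and the jar is in place.

```bash
python3 -c "
from bench import robot
print(robot.close_job())"
```

```text
the job is handed in; nothing more can be done
None
```

The probe on the open-jar gauge is down on the jar's bottom, its clamp lever is locked at the stop in line with the arm, and the job was handed in at about 13 s. The last pictures show the jar in place, and the other gauge was not touched.

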